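# Raise the stencil frame and free the printed board

## Robot

A 6-joint arm with a two-finger parallel gripper is mounted at the origin on the work surface. World frame = base frame: x ahead of the robot, y to its left, z up, the work surface at z = 0. Lengths are in m, angles in degrees, forces in N, time in s.
With the tool pointing down it reaches from about 0.375 to 0.9 m from the base axis. Payload 3.1 kg.
Tool frame: the origin (TCP) lies at the very end of the fingers, on their centre line; the grasp point (between the pads) lies grip_point_offset behind it (grip_point_offset is the distance from the TCP to the grasp point, in m); z points along the fingers, y is the line along which they close (so a half turn about z gives the same grasp; the last joint's range is limited). The gripper opens to 87 mm and grips with 3 to 60 N. Pads are 19 mm wide; open, the fingers measure 117 mm over their backs; the gripper's body (75 mm by 190 mm) begins 51 mm behind the grasp point.
Start: joints at [58.241, 30.224, 82.088, -0, 67.689, -10.227], TCP at [0.229, 0.581, 0.223] pointing down, gripper open.
Joint ranges: [-176.69, 176.69], [-43.24, 126.21], [12.49, 139.97], [-82, 262], [0, 151.66], [-163.58, 163.58]. Speed limits (degrees/s): [159.86, 159.86, 180, 180, 180, 180].

## Interface

Orientations are given as a 3x3 rotation matrix whose columns are the frame's x, y, z axes.
In Python, from rig import * gives the robot as it stands.
- The arm moves only by the tool move_arm, never from a script. Its argument "increments" is a list of rows, each a list of 3 entries, a list of its own where there are three numbers: the shift along the tool's x, y, z in units of 30 mm (1.0 is 30 mm), then the turn, a rotation vector about the tool's x, y, z in units of 120 degrees (1.0 is 120 degrees), then the closure, from 0 (fully open) to 1 (shut). A call has 1 to 20 rows; each row shifts and turns the commanded pose from where the row before left it, along the tool's axes as they then stand; what a row does not reach is not made up. A row lasts 1/12 s, in which the tool goes at most 41.7 mm and 7.16 degrees, less where a joint would pass 70% of its speed; a pose out of reach is approached as far as the arm can. A call with a number of a shift or a turn outside -1 to 1 is refused whole. A call with a gripper value outside its range is refused whole. The fingers move at their own pace and stop on an object; the grip force is fixed at half the most. Time passes only in rows, so rows that do not move let the fingers close. It gives the time, the measured TCP pose, the force, the opening and the grip force at its end, in the units of the state.
- read_state(): the state, without advancing time (a new reading comes with each control period).
- capture(name): name is "scene" or "top"; returns a dict with "img" (384x512x3 uint8, red, green, blue), "mtx" (3x3 intrinsics, pixels), "eye" and "rotation" of the camera in the world. Camera axes: x right, y down, z forward; pixel columns grow to the right and rows downward; lengths in m; the calibration is good to about 2 mm. A picture is of the moment at which its call begins. There is no depth.
- hand_in(): hands the job in; it is judged then, once.
Trained networks look in a picture, given as the dict that the camera call returned (one of the last four; its "shot" number tells which), for a name from the list of things; names that differ only in an ending like _2 or _b are one class to them, and where a whole thing is asked for, a point or a joint stands for the part that bears it (a point fixed in the world has none). Each returns a list of dicts, best first, with "confidence" (0 to 1); they miss things now and then, are a little off and sometimes report something else, mostly with a low value. They report only what shows in the picture. A call takes as long as a camera call.
- search_frame(picture, label): "extent" ([left, top, right, bottom] as shares, 0 to 1, of the picture: columns of its width, rows of its height, round what is visible of it).
- pinpoint(picture, label): "xy" ([column, row] as shares, 0 to 1, of the picture: columns of its width, rows of its height: a listed point, or the origin of a listed thing).
The state is a dict: "time_s": time; "joint_positions": joint angles; "qvel": joint speeds; "tau": joint torques, N m; "position": TCP position; "tcp_rot": TCP orientation; "force": force on the tool from outside, world axes, zero at the start; "moment": the same for the moment, N m; "opening": opening from 0.0 (shut) to 1.0 (fully open); "grasp_force": force on a finger pad.
Only numpy, scipy, OpenCV 4.12 (cv2) and the standard library are available. Lean on these libraries where they do the work, as an engineer would, in place of code of your own. Each camera call takes 0.05 s, during which the arm holds its last target. There are 200 camera calls.

## Task

The print is done on the manual stencil printer. Using only your fingertips or the outside of your fingers, push its counterweighted stencil frame up past its balance point so that it swings over and stays raised against its back stops, then push the orange tab of the sliding clamp jaw aside, away from the board, until the jaw stands well clear and the board is free. Grip nothing, press gently, do not fling the frame, never touch the freshly printed board, and leave it and everything else on the bench where it lies.

Things in the scene. Friction and masses are not known exactly. Their poses are not given: they have to be found in the camera images.
- printer: Printer's fixed base. Origin on the table under the nest's middle; +x to its rear (hinge side, about the robot's left), -x to its handle end, +y about towards the robot. Aluminium plate x -150 to 120, y +-160 mm, top z = 20. Grey nest 76 x 92, top z = 64; fixed jaw on the board's +y side; frame rests at x = -122, y = +-130, to z = 70; hinge cheeks at x = 85, y = +-151, to z = 95. Bare before the nest but for the jaw's arm and tab.
- frame_hinge (a point): Fixed point in the middle of the stencil frame's horizontal hinge axis, which runs along the printer's y axis, at printer x = 85, z = 80 mm.
- frame (a joint): Swing of the stencil frame, rad: 0 = down, level over the board; grows as its front rises; 1.22 = raised, on the back stops. Rectangle 280 mm wide, 20 thick, front edge 215 mm from the hinge; 0.8 to 1.3 kg with its two round counterweights. Not latched. Falls shut below its balance point at 0.76 rad, swings over by itself, damped, beyond it. Lifting takes 1 to 3 N at the handle, less as it rises.
- handle (a point): Middle of the red crossbar of the frame's bow handle: round bar 14 mm thick, 134 mm long, parallel to the hinge axis, 260 mm from it, on two stems 120 mm apart, 45 mm in front of the frame's front edge. With the frame down it is level with the hinge, 80 mm above the table and 25 mm in front of the base plate, free beneath and in front, to be pushed up from below. Moves with the frame.
- jaw (a joint): Travel of the sliding clamp jaw in m: 0 = against the board's edge; grows as the jaw slides along the printer's -y direction away from the board; end stop at 0.030. It moves against light friction (about 1.2 N, a little more when fast) and stays where it is left.
- jaw_tab (a point): Centre of the +y face (the one to push) of the jaw's orange tab: upright plate 28 mm (printer x) by 10 mm (y), 22 to 64 mm above the table, at printer x = -90 mm, in front of the board; this point is 52 mm above the table. Under the frame while that is down. The base plate is bare for 150 mm on its +y side. A dark arm 14 mm high joins it to the jaw behind. Moves with the jaw.
- board: Green circuit board panel 80 (x) by 100 (y) by 4 mm with fresh grey paste print, 60 g, loose on the nest between the jaws; origin at the centre of its underside, 64 mm above the table. It is not to be touched.
- paste_jar: White solder-paste jar with green lid, 56 mm across, 60 mm high, standing on the bench to the right of the printer; origin at the centre of its underside. Leave alone.
- squeegee: Squeegee with wooden grip, 120 mm wide, 66 mm deep, 16 mm high, lying near the printer's handle end, on the robot's side; origin under its middle. Leave alone.
- alcohol: White alcohol bottle with blue cap, 60 mm across, 160 mm high; origin at the centre of its underside. Leave alone.
- phone: Black phone 72 x 148 x 8 mm lying flat; origin at the centre of its underside. Leave alone.
- screwdriver: Screwdriver with blue grip, 170 mm long, lying down; origin under its middle. Leave alone.
- tape: Red roll of tape 100 mm across, 20 mm high, lying flat; origin at the centre of its underside. Leave alone.
- flux: Amber flux bottle with black cap, 40 mm across, 75 mm high; origin at the centre of its underside. Leave alone.

How it is judged:
By the outcome, as a careful person would: the job done as asked, in the order asked, and still so for the second after the job is handed in, with the robot touching nothing.
It also fails if it takes over 51 s, if anything falls off the work surface, if the arm or the gripper's body presses on something with over 40 N, if the wrist force passes 120 N, or if a joint passes its speed limit or range.

## Working session

There is one attempt and no reset: what is moved stays moved. The work goes in short steps, Python scripts to look and compute and a tool call to move; the robot and the scene stay as the last step left them, time stands still between calls to the robot, and variables do not carry over. Pictures are saved under pics/ and viewed, at most 10 in all, crops included, and the job is handed in when it is done.

Besides the shell and the picture viewer there is one more tool, called after "Request:" by a JSON object that holds its "op" and its "data". move_arm: Moves the arm, as the interface text tells. Its arguments: {"type":"object","properties":{"increments":{"type":"array"}},"required":["increments"]}

```bash
mkdir -p pics; cat > h.py <<'E'
from rig import *
import numpy as np, cv2
def ray(c,xy):
    h,w=c["img"].shape[:2]
    d=np.array(c["rotation"])@np.linalg.inv(np.array(c["mtx"]))@np.array([xy[0]*w,xy[1]*h,1])
    return np.array(c["eye"]),d/np.linalg.norm(d)
def atz(c,xy,z):
    e,d=ray(c,xy); return e+d*(z-e[2])/d[2]
def save(c,n): cv2.imwrite(f"pics/{n}.png",cv2.cvtColor(c["img"],cv2.COLOR_RGB2BGR))
E
python3 - <<'E'
from h import *
np.set_printoptions(precision=3,suppress=True)
Z=dict(printer=0,frame_hinge=.08,handle=.08,jaw_tab=.052,board=.064,paste_jar=0,squeegee=0,alcohol=0,phone=0,screwdriver=0,tape=0,flux=0)
for n in("scene","top"):
    c=capture(n);save(c,n+"0");print(n,np.array(c["eye"]))
    for l,z in Z.items():
        for r in pinpoint(c,l)[:2]:
            xy=r["xy"];print(l,round(r["confidence"],2),np.array(xy)*[512,384],atz(c,xy,z))
E
```

```text
scene [ 1.344 -0.517  0.796]
printer 0.95 [304.179 200.294] [0.58  0.124 0.   ]
frame_hinge 0.62 [325.222 173.184] [0.571 0.219 0.08 ]
handle 0.77 [266.189 198.106] [ 0.582 -0.04   0.08 ]
jaw_tab 0.41 [306.278 198.182] [0.624 0.095 0.052]
board 0.63 [325.12  174.106] [0.558 0.231 0.064]
paste_jar 0.95 [269.312 245.683] [ 0.705 -0.104 -0.   ]
squeegee 0.93 [219.597 199.795] [ 0.417 -0.136  0.   ]
alcohol 0.57 [352.102 155.29 ] [0.439 0.487 0.   ]
phone 0.72 [145.715 205.517] [ 0.308 -0.376  0.   ]
phone 0.58 [324.403 176.102] [0.499 0.285 0.   ]
screwdriver 0.55 [322.918 146.611] [0.314 0.427 0.   ]
tape 0.63 [110.797 256.704] [ 0.493 -0.538  0.   ]
flux 0.77 [148.582 279.014] [ 0.636 -0.465  0.   ]
top [0.237 0.001 1.553]
printer 0.62 [214.016 192.691] [0.568 0.143 0.   ]
frame_hinge 0.64 [191.386 191.194] [0.569 0.22  0.08 ]
handle 0.94 [260.403 178.982] [ 0.579 -0.045  0.08 ]
handle 0.37 [214.784 191.885] [0.554 0.133 0.08 ]
paste_jar 0.57 [270.694 147.994] [ 0.72  -0.107  0.   ]
squeegee 0.65 [280.781 221.798] [ 0.416 -0.102  0.   ]
alcohol 0.76 [131.789 239.386] [0.429 0.481 0.   ]
phone 0.83 [354.304 238.387] [ 0.312 -0.374  0.   ]
screwdriver 0.55 [145.715 267.187] [0.316 0.436 0.   ]
tape 0.82 [385.382 188.582] [ 0.489 -0.533  0.   ]
flux 0.58 [362.496 156.902] [ 0.63  -0.468  0.   ]
```

View pics/scene0.png

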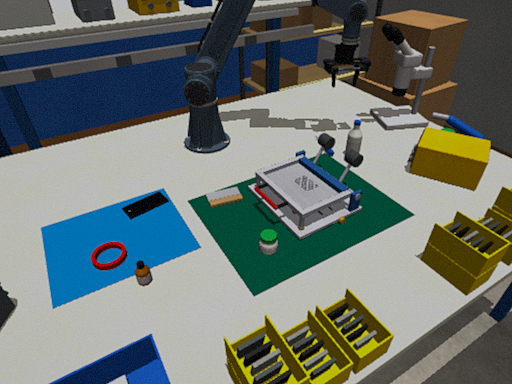

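View pics/top0.png

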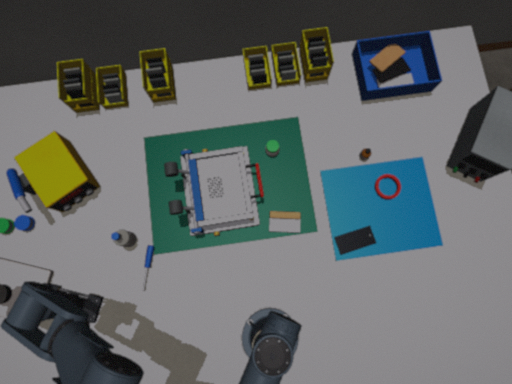

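```bash
cat >> h.py <<'E'
np.set_printoptions(precision=3,suppress=True)
from scipy.spatial.transform import Rotation as Ro
def st():
    s=read_state();print("t",s["time_s"],"p",np.array(s["position"]),"F",np.array(s["force"]),"q",np.array(s["joint_positions"]));return s
def go(*pts):
    "world waypoints -> total tool-frame shift in units"
    s=st();R=np.array(s["tcp_rot"]);p=np.array(s["position"])
    for t in pts:
        t=np.array(t);print(t,"units",R.T@(t-p)/.03);p=t
def turn(Rt):
    R=np.array(read_state()["tcp_rot"]);v=Ro.from_matrix(R.T@Rt).as_rotvec();print("turn deg",np.degrees(v),"units",np.degrees(v)/120)
E
python3 - <<'E'
from h import *
import rig;print([k for k in dir(rig) if k[0]!='_'])
try: print(grip_point_offset)
except Exception as e: print(e)
s=st();print(np.array(s["tcp_rot"]))
for n in("top","scene"):
    c=capture(n);i=c["img"].astype(int)
    m=(i[...,0]>110)&(i[...,1]<70)&(i[...,2]<70);m[:150 if n=="top" else 170]=0;m[230:]=0;m[:,:230]=0;m[:,310:]=0
    v,u=np.nonzero(m);P=np.array([atz(c,((a+.5)/512,(b+.5)/384),.083) for a,b in zip(u,v)])[:,:2]
    o=P.mean(0);d=np.linalg.svd(P-o)[2][0];t=(P-o)@d;print(n,len(P),o,d,t.min(),t.max(),o+d*(t.min()+t.max())/2)
go([.35,.45,.4],[.56,-.25,.4])
E
```

```text
['PlanningError', 'capture', 'grip_point_offset', 'hand_in', 'pinpoint', 'read_state', 'search_frame']
0.0187
t 1.3 p [0.229 0.581 0.223] F [ 0.564 -0.086 -0.294] q [ 58.242  30.225  82.089   0.001  67.689 -10.227]
[[-0.93   0.367 -0.   ]
 [ 0.367  0.93  -0.   ]
 [ 0.    -0.    -1.   ]]
top 82 [ 0.576 -0.041] [-1.    -0.023] -0.06084874292012039 0.06160344496848475 [ 0.575 -0.041]
scene 95 [ 0.585 -0.041] [1.    0.024] -0.06793223995012833 0.06217699610526233 [ 0.582 -0.041]
t 1.4 p [0.229 0.581 0.223] F [0.412 0.021 0.736] q [ 58.242  30.224  82.087   0.002  67.688 -10.228]
[0.35 0.45 0.4 ] units [-5.349 -2.598 -5.915]
[ 0.56 -0.25  0.4 ] units [-15.075 -19.136  -0.001]
```

Request:
{"op": "move_arm", "data": {"increments": [[[0, 0, -1], [0, 0, 0], 1], [[0, 0, -1], [0, 0, 0], 1], [[0, 0, -1], [0, 0, 0], 1], [[0, 0, -1], [0, 0, 0], 1], [[-0.9, -0.43, -1], [0, 0, 0], 1], [[-0.9, -0.43, -1], [0, 0, 0], 1], [[-0.9, -0.43, 0], [0, 0, 0], 1], [[-0.9, -0.43, 0], [0, 0, 0], 1], [[-0.9, -0.43, 0], [0, 0, 0], 1], [[-0.9, -0.43, 0], [0, 0, 0], 1]]}}

```text
time_s: 2.23
position: [0.3516, 0.4495, 0.4019]
tcp_rot: [[-0.93, 0.367, 0.001], [0.367, 0.93, 0.0], [-0.0, 0.001, -1.0]]
force: [-0.6, 0.8, -0.3]
opening: 0.325
grasp_force: 0.0
```

Request:
{"op": "move_arm", "data": {"increments": [[[-0.76, -0.96, 0], [0, 0, 0], 1], [[-0.76, -0.96, 0], [0, 0, 0], 1], [[-0.76, -0.96, 0], [0, 0, 0], 1], [[-0.76, -0.96, 0], [0, 0, 0], 1], [[-0.76, -0.96, 0], [0, 0, 0], 1], [[-0.76, -0.96, 0], [0, 0, 0], 1], [[-0.76, -0.96, 0], [0, 0, 0], 1], [[-0.76, -0.96, 0], [0, 0, 0], 1], [[-0.76, -0.96, 0], [0, 0, 0], 1], [[-0.76, -0.96, 0], [0, 0, 0], 1], [[-0.76, -0.96, 0], [0, 0, 0], 1], [[-0.76, -0.96, 0], [0, 0, 0], 1], [[-0.76, -0.96, 0], [0, 0, 0], 1], [[-0.76, -0.96, 0], [0, 0, 0], 1], [[-0.76, -0.96, 0], [0, 0, 0], 1], [[-0.76, -0.96, 0], [0, 0, 0], 1], [[-0.76, -0.96, 0], [0, 0, 0], 1], [[-0.76, -0.96, 0], [0, 0, 0], 1], [[-0.76, -0.96, 0], [0, 0, 0], 1], [[-0.76, -0.96, 0], [0, 0, 0], 1]]}}

```text
time_s: 3.9
position: [0.5638, -0.2543, 0.4016]
tcp_rot: [[-0.93, 0.367, 0.0], [0.367, 0.93, 0.0], [-0.0, 0.0, -1.0]]
force: [0.2, -0.6, -0.4]
opening: 0.005
grasp_force: 0.0
```

```bash
python3 - <<'E'
from h import *
s=st();print(np.array(s["tcp_rot"]),s["opening"])
for el in(20,30,45):
  for sg in(1,-1):
    a=np.radians(el);px=np.array([-.024,1,0]);px/=np.linalg.norm(px)
    z=np.cos(a)*px-np.array([0,0,np.sin(a)]);y=sg*np.cross([0,0,1],px)
    turn(np.c_[np.cross(y,z),y,z])
E
```

```text
t 3.9 p [ 0.564 -0.254  0.402] F [ 0.227 -0.621 -0.357] q [ -34.62    21.625   68.329    0.009   90.046 -103.068]
[[-0.93   0.367  0.   ]
 [ 0.367  0.93   0.   ]
 [-0.     0.    -1.   ]] 0.004613182625207284
turn deg [-67.648 -44.831 -96.617] units [-0.564 -0.374 -0.805]
turn deg [-40.708  61.427  58.154] units [-0.339  0.512  0.485]
turn deg [ -58.294  -38.63  -100.974] units [-0.486 -0.322 -0.841]
turn deg [-34.952  52.742  60.557] units [-0.291  0.44   0.505]
turn deg [ -43.996  -29.153 -106.224] units [-0.367 -0.243 -0.885]
turn deg [-26.265  39.637  63.433] units [-0.219  0.33   0.529]
```

Request:
{"op": "move_arm", "data": {"increments": [[[0, 0, 0], [-0.0208, 0.0314, 0.0361], 1], [[0, 0, 0], [-0.0208, 0.0314, 0.0361], 1], [[0, 0, 0], [-0.0208, 0.0314, 0.0361], 1], [[0, 0, 0], [-0.0208, 0.0314, 0.0361], 1], [[0, 0, 0], [-0.0208, 0.0314, 0.0361], 1], [[0, 0, 0], [-0.0208, 0.0314, 0.0361], 1], [[0, 0, 0], [-0.0208, 0.0314, 0.0361], 1], [[0, 0, 0], [-0.0208, 0.0314, 0.0361], 1], [[0, 0, 0], [-0.0208, 0.0314, 0.0361], 1], [[0, 0, 0], [-0.0208, 0.0314, 0.0361], 1], [[0, 0, 0], [-0.0208, 0.0314, 0.0361], 1], [[0, 0, 0], [-0.0208, 0.0314, 0.0361], 1], [[0, 0, 0], [-0.0208, 0.0314, 0.0361], 1], [[0, 0, 0], [-0.0208, 0.0314, 0.0361], 1]]}}

```text
time_s: 5.07
position: [0.564, -0.253, 0.4012]
tcp_rot: [[-0.007, 1.0, -0.018], [0.498, 0.019, 0.867], [0.867, -0.003, -0.498]]
force: [-0.7, 0.8, 0.1]
opening: 0.005
grasp_force: 0.0
```

```bash
python3 - <<'E'
from h import *
s=st();print(np.array(s["tcp_rot"]))
go([.565,-.14,.12],[.565,-.13,.04],[.567,-.028,.04])
c=capture("scene");save(c,"s1")
E
```

```text
t 5.0667 p [ 0.564 -0.253  0.401] F [-0.748  0.762  0.093] q [-50.565  41.263  56.05   42.759 127.777 -38.845]
[[-0.007  1.    -0.018]
 [ 0.498  0.019  0.867]
 [ 0.867 -0.003 -0.498]]
t 5.0667 p [ 0.564 -0.253  0.401] F [-0.748  0.762  0.093] q [-50.565  41.263  56.05   42.759 127.777 -38.845]
[ 0.565 -0.14   0.12 ] units [-6.256  0.138  7.928]
[ 0.565 -0.13   0.04 ] units [-2.147  0.016  1.616]
[ 0.567 -0.028  0.04 ] units [1.691 0.132 2.947]
```

View pics/s1.png

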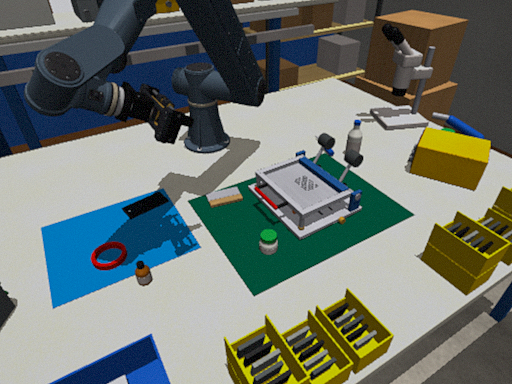

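Request:
{"op": "move_arm", "data": {"increments": [[[-0.63, 0.014, 0.79], [0, 0, 0], 1], [[-0.63, 0.014, 0.79], [0, 0, 0], 1], [[-0.63, 0.014, 0.79], [0, 0, 0], 1], [[-0.63, 0.014, 0.79], [0, 0, 0], 1], [[-0.63, 0.014, 0.79], [0, 0, 0], 1], [[-0.63, 0.014, 0.79], [0, 0, 0], 1], [[-0.63, 0.014, 0.79], [0, 0, 0], 1], [[-0.63, 0.014, 0.79], [0, 0, 0], 1], [[-0.63, 0.014, 0.79], [0, 0, 0], 1], [[-0.63, 0.014, 0.79], [0, 0, 0], 1]]}}

```text
time_s: 5.95
position: [0.5653, -0.1415, 0.1181]
tcp_rot: [[-0.014, 1.0, -0.021], [0.502, 0.026, 0.864], [0.865, 0.001, -0.503]]
force: [0.3, -0.3, -0.0]
opening: 0.003
grasp_force: 0.0
```

```bash
python3 - <<'E'
from h import *
go([.565,-.13,.04],[.567,-.022,.038])
E
```

```text
t 5.95 p [ 0.565 -0.141  0.118] F [ 0.276 -0.279 -0.007] q [-44.449  54.199  77.71   37.362  97.247 -58.595]
[ 0.565 -0.13   0.04 ] units [-2.059 -0.004  1.639]
[ 0.567 -0.022  0.038] units [1.75  0.158 3.144]
```

Request:
{"op": "move_arm", "data": {"increments": [[[-0.51, 0, 0.41], [0, 0, 0], 1], [[-0.51, 0, 0.41], [0, 0, 0], 1], [[-0.51, 0, 0.41], [0, 0, 0], 1], [[-0.51, 0, 0.41], [0, 0, 0], 1], [[0, 0, 0], [0, 0, 0], 1], [[0.25, 0.02, 0.45], [0, 0, 0], 1], [[0.25, 0.02, 0.45], [0, 0, 0], 1], [[0.25, 0.02, 0.45], [0, 0, 0], 1], [[0.25, 0.02, 0.45], [0, 0, 0], 1], [[0.25, 0.02, 0.45], [0, 0, 0], 1], [[0.25, 0.02, 0.45], [0, 0, 0], 1], [[0.25, 0.02, 0.45], [0, 0, 0], 1], [[0, 0, 0], [0, 0, 0], 1]]}}

```text
time_s: 7.03
position: [0.5651, -0.0174, 0.0406]
tcp_rot: [[-0.011, 1.0, -0.025], [0.498, 0.027, 0.867], [0.867, -0.003, -0.498]]
force: [-0.3, 0.4, -1.0]
opening: 0.005
grasp_force: 0.0
```

```bash
python3 - <<'E'
from h import *
st()
c=capture("scene");cv2.imwrite("pics/s2.png",cv2.resize(c["img"][130:290,170:390,::-1],None,fx=3,fy=3,interpolation=cv2.INTER_CUBIC))
# lift waypoints
go([.567,-.022,.05],[.567,-.022,.07])
R=np.array(read_state()["tcp_rot"])
for th in(0,.2,.4,.6,.76,.85,1.0,1.22):print(th, .219-.26*np.cos(th), .08+.26*np.sin(th))
E
```

```text
t 7.0333 p [ 0.565 -0.017  0.041] F [-0.327  0.44  -0.976] q [-36.241  58.613  87.032  43.515  83.651 -63.166]
t 7.0833 p [ 0.566 -0.019  0.04 ] F [-0.325 -0.205  0.641] q [-36.349  58.633  86.901  43.454  83.653 -63.158]
[ 0.567 -0.022  0.05 ] units [ 0.237  0.039 -0.243]
[ 0.567 -0.022  0.07 ] units [ 0.578 -0.001 -0.333]
0 -0.04100000000000001 0.08
0.2 -0.03581731023872284 0.1316540260067159
0.4 -0.020475858440750144 0.18124876900024914
0.6 0.004412740123483638 0.22680704308270921
0.76 0.030542637207364637 0.25911957572874333
0.85 0.04740438206990463 0.2753329053364761
1.0 0.07852140047428366 0.2987824560500531
1.22 0.12965210595782778 0.32416583264295756
```

View pics/s2.png

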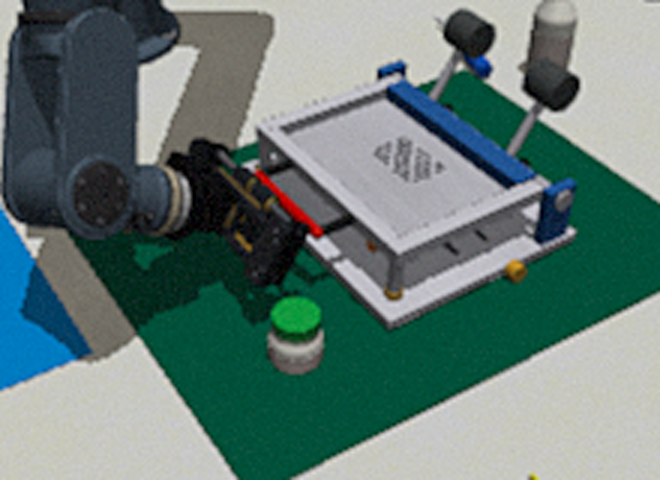

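Request:
{"op": "move_arm", "data": {"increments": [[[0.17, 0, -0.08], [0, 0, 0], 1], [[0.17, 0, -0.08], [0, 0, 0], 1], [[0.17, 0, -0.08], [0, 0, 0], 1], [[0.17, 0, -0.08], [0, 0, 0], 1], [[0.17, 0, -0.08], [0, 0, 0], 1], [[0.17, 0, -0.08], [0, 0, 0], 1], [[0.17, 0, -0.08], [0, 0, 0], 1], [[0.17, 0, -0.08], [0, 0, 0], 1], [[0.18, 0, -0.08], [0, 0, 0], 1], [[0.18, 0, -0.08], [0, 0, 0], 1]]}}

```text
time_s: 7.92
position: [0.5666, -0.0165, 0.0973]
tcp_rot: [[-0.011, 1.0, -0.02], [0.5, 0.023, 0.866], [0.866, -0.001, -0.5]]
force: [1.1, -2.2, -1.8]
opening: 0.0
grasp_force: 0.7
```

```bash
python3 - <<'E'
from h import *
st()
go([.567,.002,.147],[.567,.026,.193],[.568,.053,.225],[.568,.069,.241],[.568,.082,.252])
c=capture("scene");print([ (r["confidence"],np.array(r["xy"])*[512,384]) for r in pinpoint(c,"handle")])
cv2.imwrite("pics/s3.png",cv2.resize(c["img"][110:270,170:390,::-1],None,fx=3,fy=3,interpolation=cv2.INTER_CUBIC))
E
```

```text
t 7.9167 p [ 0.567 -0.016  0.097] F [ 1.089 -2.195 -1.807] q [-36.15   53.192  87.876  43.514  86.676 -59.99 ]
t 7.9167 p [ 0.567 -0.016  0.097] F [ 1.089 -2.195 -1.807] q [-36.15   53.192  87.876  43.514  86.676 -59.99 ]
[0.567 0.002 0.147] units [ 1.741  0.025 -0.295]
[0.567 0.026 0.193] units [ 1.728  0.017 -0.074]
[0.568 0.053 0.225] units [1.373 0.053 0.245]
[0.568 0.069 0.241] units [0.728 0.012 0.195]
[0.568 0.082 0.252] units [0.534 0.01  0.192]
[]
```

View pics/s3.png

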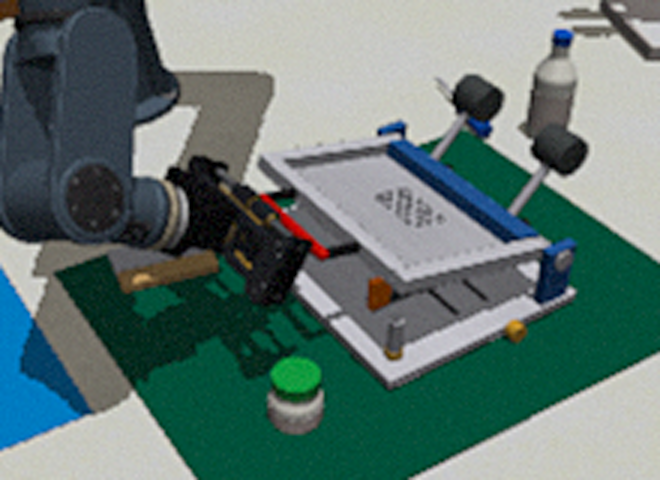

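Request:
{"op": "move_arm", "data": {"increments": [[[0.22, 0, -0.04], [0, 0, 0], 1], [[0.22, 0, -0.04], [0, 0, 0], 1], [[0.22, 0, -0.04], [0, 0, 0], 1], [[0.22, 0, -0.04], [0, 0, 0], 1], [[0.22, 0, -0.04], [0, 0, 0], 1], [[0.22, 0, -0.04], [0, 0, 0], 1], [[0.22, 0, -0.03], [0, 0, 0], 1], [[0.21, 0, -0.03], [0, 0, 0], 1], [[0.21, 0, -0.01], [0, 0, 0], 1], [[0.21, 0, -0.01], [0, 0, 0], 1], [[0.21, 0, -0.01], [0, 0, 0], 1], [[0.21, 0, -0.01], [0, 0, 0], 1], [[0.21, 0, -0.01], [0, 0, 0], 1], [[0.21, 0, -0.01], [0, 0, 0], 1], [[0.21, 0, 0], [0, 0, 0], 1], [[0.21, 0, 0], [0, 0, 0], 1]]}}

```text
time_s: 9.35
position: [0.5653, 0.026, 0.1917]
tcp_rot: [[-0.011, 1.0, -0.021], [0.5, 0.023, 0.866], [0.866, -0.001, -0.5]]
force: [0.2, -0.5, -0.2]
opening: 0.009
grasp_force: 0.3
```

Request:
{"op": "move_arm", "data": {"increments": [[[0.17, 0, 0.03], [0, 0, 0], 1], [[0.17, 0, 0.03], [0, 0, 0], 1], [[0.17, 0, 0.03], [0, 0, 0], 1], [[0.17, 0, 0.03], [0, 0, 0], 1], [[0.17, 0, 0.03], [0, 0, 0], 1], [[0.17, 0, 0.03], [0, 0, 0], 1], [[0.17, 0, 0.03], [0, 0, 0], 1], [[0.17, 0, 0.03], [0, 0, 0], 1], [[0.12, 0, 0.03], [0, 0, 0], 1], [[0.12, 0, 0.03], [0, 0, 0], 1], [[0.12, 0, 0.03], [0, 0, 0], 1], [[0.12, 0, 0.03], [0, 0, 0], 1]]}}

```text
time_s: 10.35
position: [0.5646, 0.0627, 0.2337]
tcp_rot: [[-0.011, 1.0, -0.021], [0.5, 0.023, 0.866], [0.866, -0.001, -0.5]]
force: [-0.3, -0.4, 0.6]
opening: 0.005
grasp_force: 0.0
```

```bash
python3 - <<'E'
from h import *
st()
c=capture("scene");print([ (r["confidence"],np.array(r["xy"])*[512,384]) for r in pinpoint(c,"handle")])
cv2.imwrite("pics/s4.png",cv2.resize(c["img"][90:270,170:390,::-1],None,fx=3,fy=3,interpolation=cv2.INTER_CUBIC))
E
```

```text
t 10.35 p [0.565 0.063 0.234] F [-0.349 -0.379  0.552] q [-30.023  39.382  91.383  47.674  90.86  -49.634]
[]
```

View pics/s4.png

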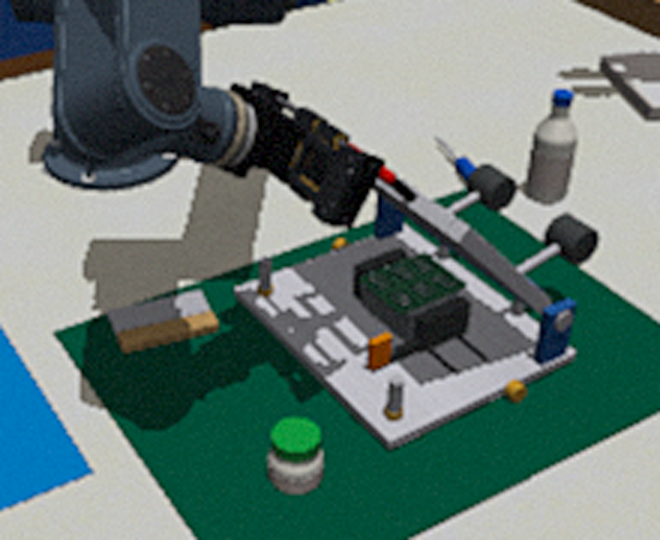

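Request:
{"op": "move_arm", "data": {"increments": [[[0.13, 0, 0.04], [0, 0, 0], 1], [[0.13, 0, 0.04], [0, 0, 0], 1], [[0.13, 0, 0.04], [0, 0, 0], 1], [[0.13, 0, 0.04], [0, 0, 0], 1], [[0.13, 0, 0.04], [0, 0, 0], 1], [[0.13, 0, 0.04], [0, 0, 0], 1], [[0.13, 0, 0.05], [0, 0, 0], 1], [[0.13, 0, 0.05], [0, 0, 0], 1], [[0, 0, 0], [0, 0, 0], 1], [[0, 0, 0], [0, 0, 0], 1], [[0, 0, 0], [0, 0, 0], 1], [[0, 0, 0], [0, 0, 0], 1]]}}

```text
time_s: 11.45
position: [0.5641, 0.0868, 0.2553]
tcp_rot: [[-0.01, 1.0, -0.02], [0.5, 0.023, 0.866], [0.866, -0.001, -0.5]]
force: [0.8, -0.6, -0.3]
opening: 0.009
grasp_force: 0.0
```

```bash
python3 - <<'E'
from h import *
s=st()
for n in("scene","top"):
    c=capture(n)
    for l in("handle","jaw_tab","board"):
        for r in pinpoint(c,l)[:1]:print(n,l,r["confidence"],np.array(r["xy"])*[512,384],atz(c,r["xy"],dict(handle=.324,jaw_tab=.052,board=.064)[l]))
    if n=="scene":cv2.imwrite("pics/s5.png",cv2.resize(c["img"][90:270,170:390,::-1],None,fx=3,fy=3,interpolation=cv2.INTER_CUBIC))
R=np.array(s["tcp_rot"])
go([.565,.0,.30],[.5,-.0,.30])
E
```

```text
t 11.45 p [0.564 0.087 0.255] F [ 0.76  -0.578 -0.322] q [-28.007  37.077  91.937  49.003  90.857 -47.29 ]
scene handle 0.71 [311.808 119.002] [0.586 0.12  0.324]
scene jaw_tab 0.84 [293.888 203.213] [0.624 0.044 0.052]
scene board 0.96 [304.282 184.013] [0.568 0.128 0.064]
top handle 0.8 [203.776 167.808] [0.584 0.136 0.324]
top board 0.33 [283.494 218.381] [ 0.42  -0.11   0.064]
t 11.85 p [0.564 0.087 0.255] F [ 0.429 -0.403 -0.621] q [-28.002  37.072  91.937  49.008  90.865 -47.29 ]
[0.565 0.    0.3  ] units [-0.159 -0.04  -3.251]
[ 0.5 -0.   0.3] units [ 0.023 -2.166  0.044]
```

View pics/s5.png

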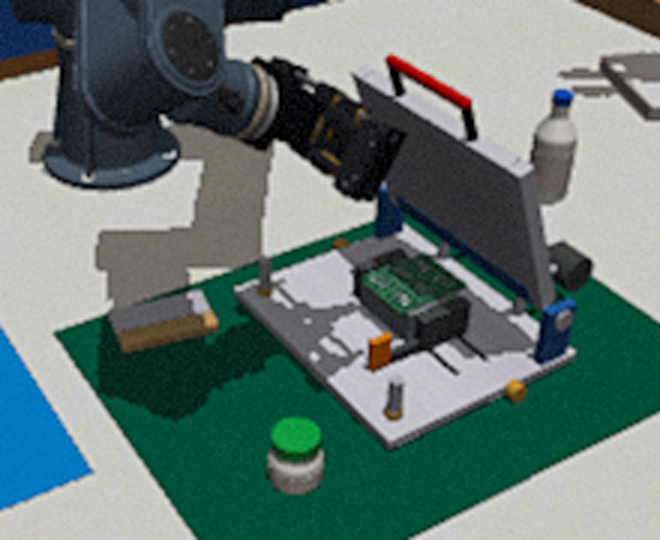

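Request:
{"op": "move_arm", "data": {"increments": [[[0, 0, -0.5], [0, 0, 0], 1], [[0, 0, -0.5], [0, 0, 0], 1], [[0, 0, -0.6], [0, 0, 0], 1], [[0, 0, -0.6], [0, 0, 0], 1], [[0, 0, -0.6], [0, 0, 0], 1], [[0, 0, -0.4], [0, 0, 0], 1], [[0, 0, 0], [0, -0.05, 0], 1], [[0, 0, 0], [0, -0.05, 0], 1], [[0, 0, 0], [0, -0.05, 0], 1], [[0, 0, 0], [0, -0.05, 0], 1], [[0, 0, 0], [0, -0.05, 0], 1], [[0, 0, 0], [0, -0.05, 0], 1], [[0, 0, 0], [0, -0.05, 0], 1], [[0, 0, 0], [0, -0.05, 0], 1], [[0, 0, 0], [0, -0.05, 0], 1], [[0, 0, 0], [0, -0.05, 0], 1], [[0, 0, 0], [0, 0, 0], 1]]}}

```text
time_s: 13.27
position: [0.5654, 0.0075, 0.3041]
tcp_rot: [[-0.028, 1.0, -0.0], [1.0, 0.028, -0.001], [-0.001, -0.001, -1.0]]
force: [-0.6, 0.6, 0.5]
opening: 0.005
grasp_force: 0.0
```

```bash
python3 - <<'E'
from h import *
s=st();print(np.array(s["tcp_rot"]))
go([.58,.042,.15],[.58,.042,.04],[.6,.042,.04],[.636,.042,.04])
c=capture("top")
for l in("jaw_tab","board","handle"):
  for r in pinpoint(c,l)[:1]:print(l,r["confidence"],atz(c,r["xy"],dict(handle=.324,jaw_tab=.052,board=.064)[l]))
c=capture("scene")
for l in("jaw_tab","board"):
  for r in pinpoint(c,l)[:1]:print(l,r["confidence"],atz(c,r["xy"],dict(handle=.324,jaw_tab=.052,board=.064)[l]))
E
```

```text
t 13.2667 p [0.565 0.008 0.304] F [-0.607  0.556  0.477] q [-10.531  20.685  84.826  -0.054  74.507 -12.149]
[[-0.028  1.    -0.   ]
 [ 1.     0.028 -0.001]
 [-0.001 -0.001 -1.   ]]
t 13.2667 p [0.565 0.008 0.304] F [-0.607  0.556  0.477] q [-10.531  20.685  84.826  -0.054  74.507 -12.149]
[0.58  0.042 0.15 ] units [1.14  0.521 5.137]
[0.58  0.042 0.04 ] units [0.003 0.002 3.667]
[0.6   0.042 0.04 ] units [-0.019  0.666 -0.   ]
[0.636 0.042 0.04 ] units [-0.034  1.2   -0.001]
jaw_tab 0.65 [ 0.484 -0.523  0.052]
board 0.18 [ 0.616 -0.456  0.064]
handle 0.66 [0.578 0.127 0.324]
jaw_tab 0.82 [0.633 0.045 0.052]
board 0.95 [0.568 0.124 0.064]
```

Request:
{"op": "move_arm", "data": {"increments": [[[0.16, 0.07, 0.73], [0, 0, 0], 1], [[0.16, 0.07, 0.73], [0, 0, 0], 1], [[0.16, 0.07, 0.73], [0, 0, 0], 1], [[0.16, 0.07, 0.73], [0, 0, 0], 1], [[0.16, 0.07, 0.73], [0, 0, 0], 1], [[0.16, 0.07, 0.73], [0, 0, 0], 1], [[0.16, 0.07, 0.73], [0, 0, 0], 1], [[0, 0, 0.5], [0, 0, 0], 1], [[0, 0, 0.5], [0, 0, 0], 1], [[0, 0, 0.5], [0, 0, 0], 1], [[0, 0, 0.5], [0, 0, 0], 1], [[0, 0, 0.5], [0, 0, 0], 1], [[0, 0, 0.5], [0, 0, 0], 1], [[0, 0, 0.4], [0, 0, 0], 1], [[0, 0, 0.2], [0, 0, 0], 1]]}}

```text
time_s: 14.87
position: [0.579, 0.0368, 0.0403]
tcp_rot: [[-0.021, 1.0, -0.004], [1.0, 0.021, 0.0], [0.0, -0.004, -1.0]]
force: [-0.0, 0.5, 0.0]
opening: 0.009
grasp_force: 0.0
```

```bash
python3 - <<'E'
from h import *
go([.607,.042,.04],[.636,.042,.04])
c=capture("scene")
cv2.imwrite("pics/s6.png",cv2.resize(c["img"][130:250,230:370,::-1],None,fx=5,fy=5,interpolation=cv2.INTER_CUBIC))
E
```

```text
t 14.8667 p [0.579 0.037 0.04 ] F [-0.018  0.467  0.042] q [-7.385 41.803 95.981 -0.014 42.43  -8.604]
[0.607 0.042 0.04 ] units [0.152 0.936 0.006]
[0.636 0.042 0.04 ] units [-0.021  0.966 -0.004]
```

View pics/s6.png

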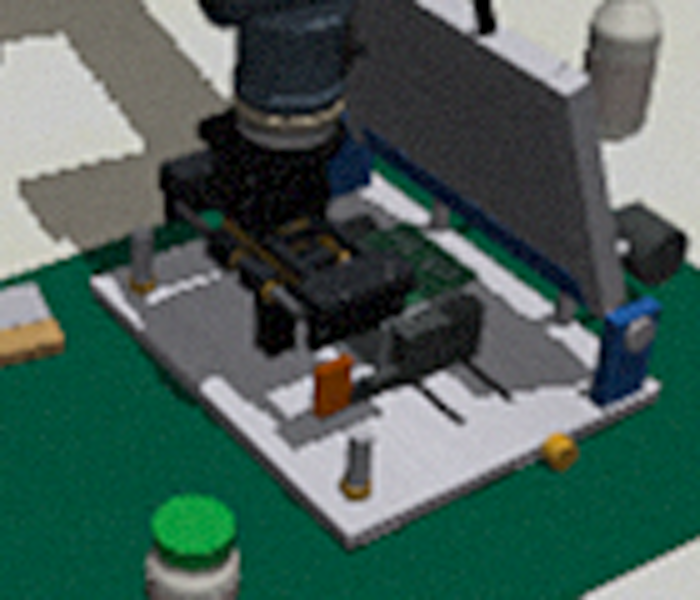

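Request:
{"op": "move_arm", "data": {"increments": [[[0.05, 0.15, 0], [0, 0, 0], 1], [[0.05, 0.15, 0], [0, 0, 0], 1], [[0.05, 0.15, 0], [0, 0, 0], 1], [[0, 0.15, 0], [0, 0, 0], 1], [[0, 0.15, 0], [0, 0, 0], 1], [[0, 0.1, 0], [0, 0, 0], 1], [[0, 0.1, 0], [0, 0, 0], 1], [[0, 0.1, 0], [0, 0, 0], 1], [[0, 0.1, 0], [0, 0, 0], 1], [[0, 0.1, 0], [0, 0, 0], 1], [[0, 0.1, 0], [0, 0, 0], 1], [[0, 0.1, 0], [0, 0, 0], 1]]}}

```text
time_s: 15.92
position: [0.6228, 0.0432, 0.0419]
tcp_rot: [[-0.023, 1.0, -0.002], [1.0, 0.023, -0.0], [-0.0, -0.002, -1.0]]
force: [-1.2, 0.6, 0.8]
opening: 0.008
grasp_force: 0.8
```

```bash
python3 - <<'E'
from h import *
st()
c=capture("scene")
for l in("jaw_tab","board"):
  for r in pinpoint(c,l)[:1]:print(l,r["confidence"],atz(c,r["xy"],dict(jaw_tab=.052,board=.064)[l]))
i=c["img"].astype(int);m=(i[...,0]>150)&(i[...,1]>60)&(i[...,1]<130)&(i[...,2]<60);m[:180]=0;m[225:]=0;m[:,:280]=0;m[:,:][:,330:]=0
print(m.sum(),np.argwhere(m).mean(0))
E
```

```text
t 15.9167 p [0.623 0.043 0.042] F [-1.219  0.636  0.761] q [-6.263 43.828 89.287 -0.038 47.02  -7.563]
jaw_tab 0.47 [0.635 0.047 0.052]
board 0.65 [0.578 0.131 0.064]
1 [203. 295.]
```

Request:
{"op": "move_arm", "data": {"increments": [[[0, 0.1, 0], [0, 0, 0], 1], [[0, 0.1, 0], [0, 0, 0], 1], [[0, 0.1, 0], [0, 0, 0], 1], [[0, 0.1, 0], [0, 0, 0], 1], [[0, 0.1, 0], [0, 0, 0], 1], [[0, 0, 0], [0, 0, 0], 1]]}}

```text
time_s: 16.57
position: [0.6392, 0.0435, 0.0421]
tcp_rot: [[-0.023, 1.0, 0.0], [1.0, 0.023, -0.0], [-0.0, 0.0, -1.0]]
force: [0.6, -0.6, -0.6]
opening: 0.004
grasp_force: 0.1
```

```bash
python3 - <<'E'
from h import *
st()
c=capture("scene")
for l in("jaw_tab","board"):
  for r in pinpoint(c,l)[:1]:print(l,r["confidence"],atz(c,r["xy"],dict(jaw_tab=.052,board=.064)[l]))
cv2.imwrite("pics/s7.png",cv2.resize(c["img"][130:250,230:370,::-1],None,fx=5,fy=5,interpolation=cv2.INTER_CUBIC))
E
```

```text
t 16.5667 p [0.639 0.044 0.042] F [ 0.569 -0.642 -0.576] q [-6.077 44.639 86.872 -0.019 48.465 -7.387]
jaw_tab 0.71 [ 0.481 -0.137  0.052]
board 0.59 [0.578 0.117 0.064]
```

View pics/s7.png

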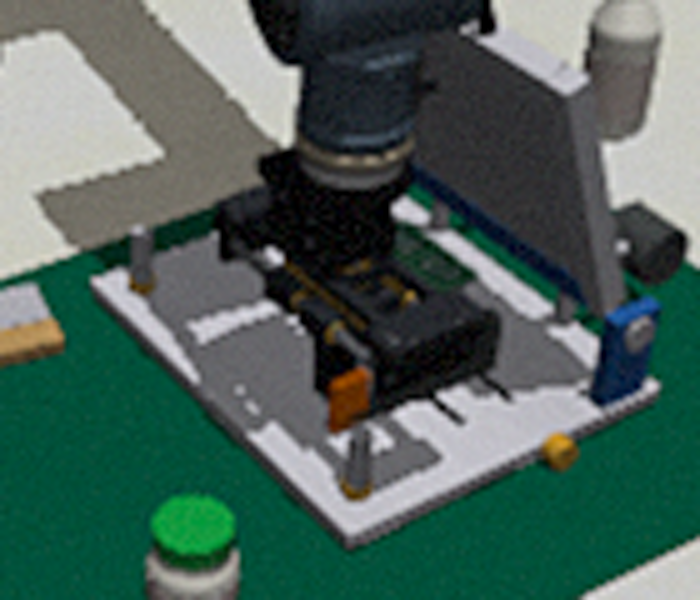

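Request:
{"op": "move_arm", "data": {"increments": [[[0, 0.08, 0], [0, 0, 0], 1], [[0, 0.08, 0], [0, 0, 0], 1], [[0, 0.08, 0], [0, 0, 0], 1], [[0, 0, 0], [0, 0, 0], 1]]}}

```text
time_s: 17.05
position: [0.646, 0.0437, 0.0421]
tcp_rot: [[-0.023, 1.0, -0.0], [1.0, 0.023, -0.0], [-0.0, -0.0, -1.0]]
force: [-0.2, 1.0, 0.2]
opening: 0.006
grasp_force: 0.2
```

Request:
{"op": "move_arm", "data": {"increments": [[[0, -0.2, 0], [0, 0, 0], 1], [[0, -0.3, 0], [0, 0, 0], 1], [[0, -0.4, 0], [0, 0, 0], 1], [[0, 0, -0.4], [0, 0, 0], 1], [[0, 0, -0.6], [0, 0, 0], 1], [[0, 0, -0.6], [0, 0, 0], 1], [[-0.4, 0, -0.8], [0, 0, 0], 1], [[-0.8, 0, -0.8], [0, 0, 0], 1], [[-0.8, 0, -0.8], [0, 0, 0], 1], [[-0.8, 0, -0.8], [0, 0, 0], 1], [[-0.8, 0, -0.8], [0, 0, 0], 1], [[-0.8, 0, -0.8], [0, 0, 0], 1], [[-0.8, 0, -0.8], [0, 0, 0], 1], [[-0.8, 0, -0.6], [0, 0, 0], 1], [[0, 0, 0], [0, 0, 0], 1], [[0, 0, 0], [0, 0, 0], 1]]}}

```text
time_s: 18.38
position: [0.6232, -0.1383, 0.2784]
tcp_rot: [[-0.021, 1.0, 0.003], [1.0, 0.021, -0.001], [-0.002, 0.003, -1.0]]
force: [0.9, 1.1, 0.1]
opening: 0.004
grasp_force: 0.0
```

```bash
python3 - <<'E'
from h import *
st()
c=capture("scene")
for l in("jaw_tab","board","handle","paste_jar","squeegee"):
  for r in pinpoint(c,l)[:1]:print(l,r["confidence"],atz(c,r["xy"],dict(jaw_tab=.052,board=.064,handle=.324).get(l,0)))
cv2.imwrite("pics/s8.png",cv2.resize(c["img"][100:260,210:380,::-1],None,fx=3.7,fy=3.7,interpolation=cv2.INTER_CUBIC))
E
```

```text
t 18.3833 p [ 0.623 -0.138  0.278] F [0.94  1.092 0.134] q [-22.515  28.126  76.431  -0.013  75.25  -23.697]
jaw_tab 0.74 [ 0.483 -0.147  0.052]
board 0.71 [0.595 0.122 0.064]
handle 0.98 [0.561 0.144 0.324]
paste_jar 0.74 [ 0.51  -0.538  0.   ]
squeegee 0.58 [ 0.422 -0.121  0.   ]
```

View pics/s8.png

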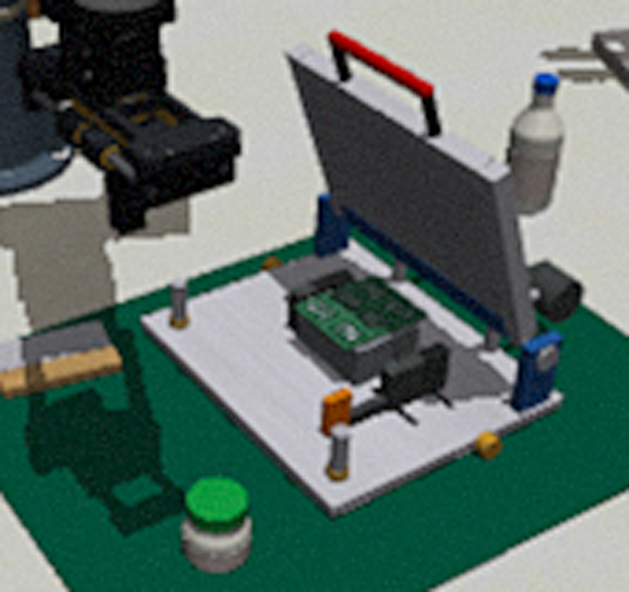

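The picture shows the frame raised (handle at about (380,65)), the jaw well clear of the board (about (415,370)) and the board still on the nest (about (360,315)). The jar and squeegee have not moved, and the arm is clear.

```bash
python3 -c "
from rig import *
print(hand_in())"
```

```text
the job is handed in; nothing more can be done
None
```

The job is handed in: the last picture shows the frame raised on its back stops, the jaw pushed clear by an estimated 27 mm, and the board still on its nest with no sign of contact; no verdict came back.

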